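Close up the solenoid valve bank

ROBOT

A 6-joint arm with a two-finger parallel gripper is mounted at the origin on the work surface. World frame = base frame: x ahead of the robot, y to its left, z up, the work surface at z = 0. Lengths are in mm, angles in rad, forces in N, time in s.
With the tool pointing down it reaches from about 350 to 975 mm from the base axis. Payload 7.1 kg.
Tool frame: the origin (TCP) lies on the front face of the gripper's body, between the roots of the fingers; the fingertips stand 80 mm ahead of it and the grasp point (between the pads) lies 61 mm ahead of it (env.tips_ahead is the distance from the TCP to the fingertips, in mm); z points along the fingers, y is the direction in which the jaws open and shut (so a half turn about z gives the same grasp; the last joint's range is limited). The gripper opens to 88 mm and grips with 3 to 60 N. Pads are 20 mm wide; open, the fingers measure 115 mm over their backs; the gripper's body (75 mm by 178 mm) begins 61 mm behind the grasp point.
Start: joints at [-1.189, 0.423, 1.63, -0, 1.089, -0.019], TCP at [243.863, -575.445, 302.675] pointing down, gripper open.
Joint ranges: [-3, 3], [-0.9, 2.11], [0.09, 2.58], [-1.31, 4.45], [0.11, 2.69], [-2.54, 2.54]. Speed limits (rad/s): [2.39, 2.39, 3.01, 3.14, 3.14, 3.14].

INTERFACE

Orientations are given as a unit quaternion [x, y, z, w].
In Python, from station import env, set_gripper, viewer, workorder gives the robot as it stands. Calls block until the motion is done:
- env.reach(position, orientation): joint-space move of the TCP to a pose.
- env.move_l(position, rot=None, rate=150, f_stop=None): straight line of the TCP; rot=None keeps the orientation; rate is the mean speed in mm/s. With f_stop (N) it stops when the force on the tool has changed by that much, and returns True; else False.
- env.move_joints(angles): joint-space move.
- set_gripper(opening): finger opening in mm; the grip force is fixed at half the most; returns when the fingers have stopped.
- env.hold(seconds).
- env.ik(position, orientation): joint angles nearest the present ones, or None.
- env.read_state(): the state.
- viewer.camera(name): name is "scene" or "top"; returns the picture (400x640x3 uint8, blue, green, red); there is no depth.
- viewer.camera_params(name): a dict with "fx", "fy", "cx", "cy" (pixels), "pose" (4x4, takes a point from camera to world coordinates). Camera axes: x right, y up, looking along -z (the intrinsics and any distortion apply to the point x, -y, -z); pixel columns grow to the right and rows downward; lengths in mm; the calibration is good to about 2 mm. A picture is of the moment at which its call begins. camera_params takes no time and is no camera call.
A pose or a line that the arm cannot do raises env.IKError and nothing moves.
- workorder.sign_off(): hands the job in, once; it reports no verdict.
The state is a dict: "time_s": time; "qpos": joint angles; "dq": joint speeds; "tau": joint torques, N m; "tool_pos": TCP position; "orientation": TCP orientation; "force": force on the tool from outside, world axes, zero at the start; "wrist_torque": the same for the moment, N m; "width": finger opening in mm.
Only numpy, scipy, OpenCV 4.12 (cv2) and the standard library are available. Lean on these libraries where they do the work, as an engineer would, in place of code of your own. Each camera call takes 0.05 s, during which the arm holds its last target.

TASK

One solenoid valve, the one with the blue coil, stands apart from the bolted bank of two black-coil valves on the mounting plate. Close the gap: bring it flush against the side of the bank, square to it, with its ends in line with the ends of the bank's valves, standing upright on the plate, and let go. Leave the orange-coil valve where it is.

Things in the scene. Friction and masses are not known exactly. Their poses are not given: they have to be found in the camera images.
- blue_valve_coil (a point): Loose valve: aluminium body 90 (x) x 48 (y) x 40 mm high, blue coil 36 (x) x 40 (y) x 50 mm high centred on it, nut and stem 16 mm above that; 0.3 to 0.6 kg. Stands on the plate. Point: coil centre, 65 mm above the underside; z up. Starts beside the bank, left or right: gap 50 to 95 mm, up to 20 mm out of line, turned up to 17 degrees. Gripped across x, the coil leaves the butting faces free.
- orange_valve_coil (a point): Loose valve: aluminium body 90 (x) x 48 (y) x 40 mm high, orange coil 36 (x) x 40 (y) x 50 mm high centred on it, nut and stem 16 mm above that; 0.3 to 0.6 kg. Stands on the plate. Point: coil centre, 65 mm above the underside; z up. Stands on the bank's other side.
- bank_middle (a point): Bank of two black-coil valves of the same shape side by side, bodies together 90 (x) x 96 mm (y), fixed on a dark steel plate 150 (x) x 440 (y) x 8 mm thick fixed to the bench. Point: middle of the bank at coil-centre height, 65 mm above the plate's top; y along the row, z up. Side faces upright at y = +48 and -48 mm; a valve set flush has its coil centre at y = +72 or -72 mm, x = 0.
Things that resemble listed ones, but are neither listed nor needed, are in the scene too. What is shaped like the part that bears blue_valve_coil but green or purple is not meant.

How it is judged (in metres and radians):
At the end, for the whole second after the job is handed in: The blue-coil valve stands upright on the plate at rest against either side of the bank: gap under 10 mm, ends within 15 mm of the bank's ends, square within 10 degrees; the orange-coil valve is within 20 mm of where it started ((y of blue_valve_coil in the frame of bank_middle between 0.06 and 0.082 m or y of blue_valve_coil in the frame of bank_middle between -0.082 and -0.06 m) and x of blue_valve_coil in the frame of bank_middle between -0.015 and 0.015 m and z of blue_valve_coil in the frame of bank_middle between -0.006 and 0.006 m and angle between the x axis of blue_valve_coil and the x axis of bank_middle, either way round below 0.175 rad and angle between blue_valve_coil's own z axis and vertical below 0.1 rad and linear speed of blue_valve below 0.02 m/s and distance of orange_valve_coil from where it was at the start of the episode below 0.02 m); the robot touches nothing.
It fails at once if the orange-coil valve is moved by more than 20 mm (distance of orange_valve_coil from where it was at the start of the episode above 0.02 m).
It also fails if it takes over 29 s, if anything falls off the work surface, if the arm or the gripper's body presses on something with over 40 N, if the wrist force passes 120 N, or if a joint passes its speed limit or range.

## Working session

There is one attempt and no reset: what is moved stays moved. The work goes in short steps, each a Python script; the robot and the scene stay as the last script left them, time stands still between calls to the robot, and variables do not carry over. Pictures are saved under pics/ and viewed, and the job is handed in when it is done.

```bash
mkdir -p pics; ls; python3 - <<'E'
from station import env,set_gripper,viewer,workorder
import cv2
for n in("scene","top"):
    cv2.imwrite(f"pics/{n}0.png",viewer.camera(n)); p=viewer.camera_params(n); print(n,p)
s=env.read_state();print(s)
E
```

```text
pics
scene {'fx': 424.6871393276454, 'fy': 424.6871393276454, 'cx': 325.20767164472835, 'cy': 202.41668498558093, 'pose': array([[ 5.61333695e-01, -5.89042284e-01,  5.81320627e-01,
         9.72813949e+02],
       [ 8.27576056e-01,  3.95513359e-01, -3.98355438e-01,
        -3.03856018e+02],
       [ 4.72812338e-03,  7.04697361e-01,  7.09492265e-01,
         6.53889610e+02],
       [ 0.00000000e+00,  0.00000000e+00,  0.00000000e+00,
         1.00000000e+00]])}
top {'fx': 399.362031609492, 'fy': 399.362031609492, 'cx': 322.74459463136407, 'cy': 194.97692409770193, 'pose': array([[ 9.92790659e-03,  9.84189245e-01, -1.76841644e-01,
         3.91454141e+02],
       [-9.99914390e-01,  1.12785183e-02,  6.63384332e-03,
         1.82010419e+00],
       [ 8.52346897e-03,  1.76760645e-01,  9.84216960e-01,
         7.69381912e+02],
       [ 0.00000000e+00,  0.00000000e+00,  0.00000000e+00,
         1.00000000e+00]])}
{'time_s': 0.1, 'qpos': array([-1.18903324e+00,  4.23758071e-01,  1.63062709e+00, -4.34050450e-05,
        1.08863019e+00, -1.90041248e-02]), 'dq': array([ 0.00135617,  0.00113277, -0.00306401, -0.00093039,  0.00085208,
        0.00146049]), 'tau': array([-4.70312079e-04, -5.45617211e+01, -2.74325466e+01,  6.45302469e-02,
        1.88452320e-02, -1.24591810e-05]), 'tool_pos': array([ 243.68849581, -575.09022038,  301.9780219 ]), 'orientation': array([ 9.79988042e-01,  1.99055098e-01, -1.47222750e-04, -6.96207875e-04]), 'force': array([-0.24057075, -0.5256387 ,  0.0226135 ]), 'wrist_torque': array([-0.04199319, -0.00487598,  0.00336222]), 'width': 87.63890207393845}
```

View pics/scene0.png

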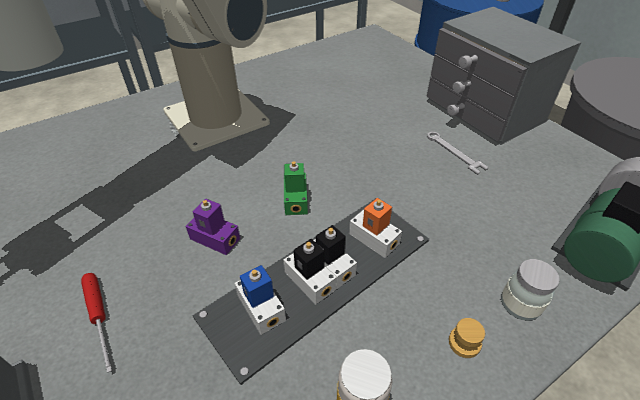

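View pics/top0.png

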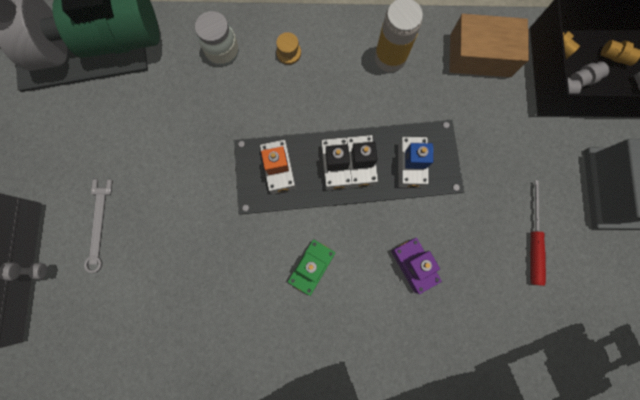

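The top view shows the orange valve at about (275,162), the bank at (350,162) and blue at (417,160). World +x is up and -y is right. I'll enlarge it.

```bash
python3 - <<'E'
import cv2
a=cv2.imread("pics/top0.png")[115:215,310:470]; cv2.imwrite("pics/topc.png",cv2.resize(a,None,fx=5,fy=5,interpolation=cv2.INTER_CUBIC))
a=cv2.imread("pics/scene0.png")[210:345,220:380]; cv2.imwrite("pics/scc.png",cv2.resize(a,None,fx=4.4,fy=4.4,interpolation=cv2.INTER_CUBIC))
E
```

```text
(no output)
```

View pics/topc.png

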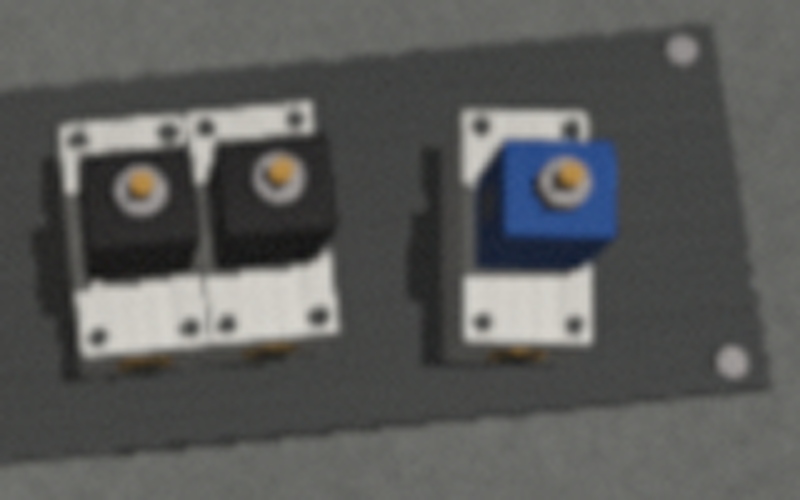

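View pics/scc.png

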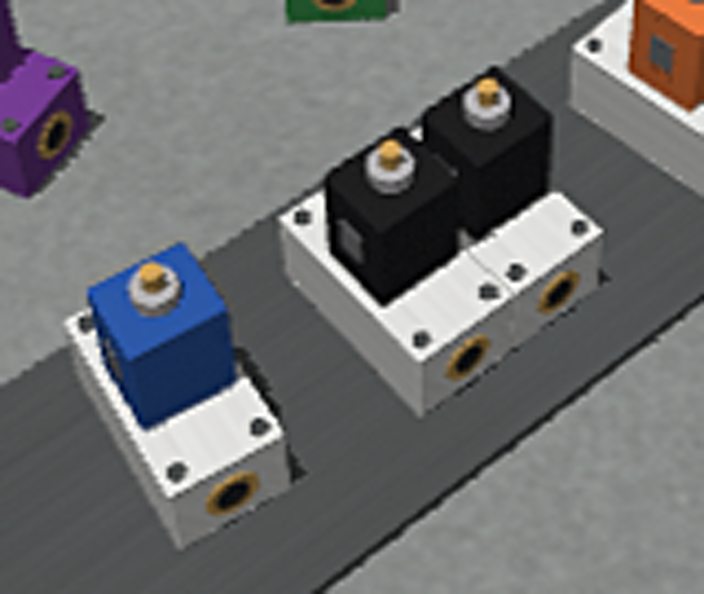

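```bash
cat > h.py <<'E'
from station import env,set_gripper,viewer,workorder
import numpy as np,cv2
from scipy.optimize import least_squares
from scipy.spatial.transform import Rotation as R
def proj(n,P):
    p=viewer.camera_params(n);T=np.linalg.inv(p["pose"]);c=np.asarray(P)@T[:3,:3].T+T[:3,3]
    return np.c_[p["fx"]*c[:,0]/-c[:,2]+p["cx"],p["cy"]-p["fy"]*c[:,1]/-c[:,2]]
def rect(v,lx,ly,z=48):
    x,y,t=v;c,s=np.cos(t),np.sin(t)
    L=np.array([[1,1],[1,-1],[-1,-1],[-1,1]])*[lx/2,ly/2]   # TL,TR,BR,BL in top view
    return np.c_[L@np.array([[c,s],[-s,c]])+[x,y],np.full(4,z)]
def fit(obs,lx,ly,g):
    def f(v):
        return np.concatenate([(proj(n,rect(v,lx,ly))[idx]-px).ravel() for n,idx,px in obs])
    r=least_squares(f,g);return r.x,f(r.x).reshape(-1,2)
def crop(px,s,o): return (np.array(px,float)+.5)/s-.5+o
E
python3 - <<'E'
from h import *
bt=crop([[58,125],[313,100],[340,332],[82,358]],5,[310,115]); lt=crop([[460,108],[587,110],[593,345],[463,342]],5,[310,115])
# scene: near right of image = ? viewer at +x,-y side: near corner = (+x,-y)?? 
bs=crop([[602,232],[423,358],[282,225]],4.4,[220,210]); ls=crop([[283,435],[170,495],[68,323]],4.4,[220,210])
I=[0,1,2]
for nm,t,s,ly,g in(("bank",bt,bs,96,[500,-50,.1]),("blue",lt,ls,48,[500,-200,0])):
    for o in([("top",[0,1,2,3],t)],[("scene",I,s)],[("top",[0,1,2,3],t),("scene",I,s)]):
        v,r=fit(o,90,ly,g);print(nm,v.round(3),np.abs(r).max().round(2))
E
```

```text
bank [ 5.87741e+02 -5.18580e+01  1.09000e-01] 0.33
bank [ 5.91404e+02 -5.29400e+01  1.27000e-01] 1.46
bank [ 5.8927e+02 -5.2122e+01  1.1800e-01] 2.37
blue [ 5.90198e+02 -1.74300e+02 -1.10000e-02] 0.22
blue [ 5.93632e+02 -1.75347e+02 -2.80000e-02] 0.96
blue [ 5.91686e+02 -1.74890e+02 -1.90000e-02] 1.65
```

```bash
cat >> h.py <<'E'
def quat(t,flip=False):
    y=np.array([np.cos(t),np.sin(t),0])*(-1 if flip else 1);z=np.array([0,0,-1.]);x=np.cross(y,z)
    return R.from_matrix(np.c_[x,y,z]).as_quat()
E
python3 - <<'E'
from h import *
for f in(0,1): print(f,env.ik([591.6,-174.8,200],quat(-.017,f)),env.ik([589,-125,136],quat(.115,f)))
j=[env.ik([591.6,-174.8,200],quat(-.017,f)) for f in(0,1)]
q0=env.read_state()["qpos"]
f=int(min((k for k in(0,1) if j[k] is not None),key=lambda k:np.abs(j[k]-q0).max()));print("use",f)
q=quat(-.017,f)
env.reach([591.6,-174.8,210],q); print(env.move_l([591.6,-174.8,137],q,rate=120,f_stop=10))
s=env.read_state();print(s["time_s"],s["tool_pos"],s["force"])
cv2.imwrite("pics/s1.png",viewer.camera("scene"))
E
```

```text
0 [-3.06587288e-01  5.39477131e-01  1.71351321e+00 -4.44089210e-16
  8.88602312e-01 -2.89587288e-01] [-2.28886264e-01  6.17020386e-01  1.76875730e+00 -4.44089210e-16
  7.55814964e-01 -3.43886264e-01]
1 None None
use 0
False
2.8 [ 591.91262513 -175.03637271  137.3562392 ] [-0.13641399  0.13582822 -0.21873121]
```

View pics/s1.png

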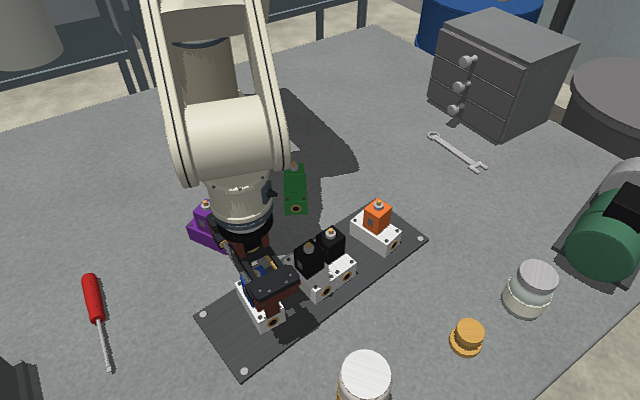

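The gripper straddles the blue coil at (262,285) and is clear of the bank. Next: grip, lift slightly, turn square, set down near the bank.

```bash
python3 - <<'E'
from h import *
t=.115;yb=np.array([-np.sin(t),np.cos(t)]);b=np.array([589.3,-52.1])
set_gripper(20);s=env.read_state();print(s["time_s"],s["width"],s["force"]);z0=s["tool_pos"][2]
env.move_l([591.6,-174.8,z0+6],quat(-.017),rate=60)
print(env.read_state()["force"])
p=b-84*yb
print(env.move_l([*p,z0+6],quat(t),rate=80,f_stop=15))
s=env.read_state();print(s["time_s"],s["tool_pos"],s["width"],s["force"])
cv2.imwrite("pics/s2.png",viewer.camera("scene")[190:350,180:420].repeat(3,0).repeat(3,1));cv2.imwrite("pics/t2.png",viewer.camera("top"))
E
```

```text
3.7 35.90543996212195 [-0.6004659  -0.60265087  0.78329018]
[-1.20372942 -0.57187177 -4.67455858]
False
4.6 [ 599.04831212 -135.16242412  142.97532289] 35.750327371160914 [ 0.27522109 -0.30720768 -4.460837  ]
```

View pics/s2.png

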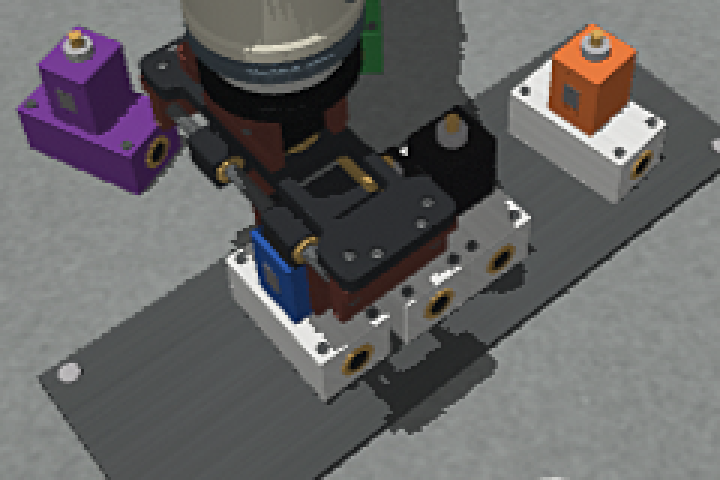

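View pics/t2.png

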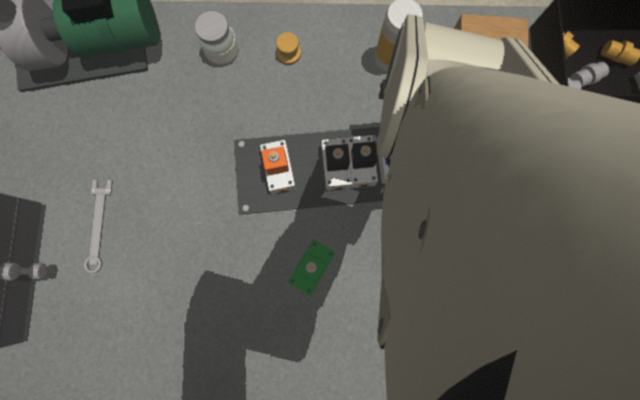

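In the scene crop the valve is held upright, square, with a small gap to the bank (about x 395 to 405). In the top view the arm hides it. Next: set it down and slide flush.

```bash
python3 - <<'E'
from h import *
t=.115;yb=np.array([-np.sin(t),np.cos(t)]);b=np.array([589.3,-52.1])
p=b-84*yb
print(env.move_l([*p,136.5],quat(t),rate=30,f_stop=5))
s=env.read_state();z=s["tool_pos"][2];print(s["tool_pos"],s["force"])
p=b-68*yb
print(env.move_l([*p,z],quat(t),rate=25,f_stop=8))
s=env.read_state();print(s["time_s"],s["tool_pos"],s["force"],"gap est",-(s["tool_pos"][:2]-b)@yb)
set_gripper(70)
s=env.read_state();print(s["width"],s["force"])
pp=s["tool_pos"];env.move_l([pp[0],pp[1],215],rate=120)
env.reach([450,-420,280],quat(-.5))
s=env.read_state();print(s["time_s"])
for n in("top","scene"): cv2.imwrite(f"pics/{n}3.png",viewer.camera(n))
a=cv2.imread("pics/top3.png")[115:215,310:470]; cv2.imwrite("pics/topc3.png",cv2.resize(a,None,fx=5,fy=5,interpolation=cv2.INTER_CUBIC))
a=cv2.imread("pics/scene3.png")[210:345,220:380]; cv2.imwrite("pics/scc3.png",cv2.resize(a,None,fx=4.4,fy=4.4,interpolation=cv2.INTER_CUBIC))
E
```

```text
True
[ 599.22961243 -135.99967408  136.80754734] [ 0.39608876 -0.29179891  4.01790233]
True
5.5167 [ 597.71258148 -122.7626231   136.89724573] [ 0.72771461 -2.34062785  2.75051384] gap est 71.16119709610312
69.91392008529021 [0.02534859 0.3128991  0.73249675]
8.3
```

View pics/topc3.png

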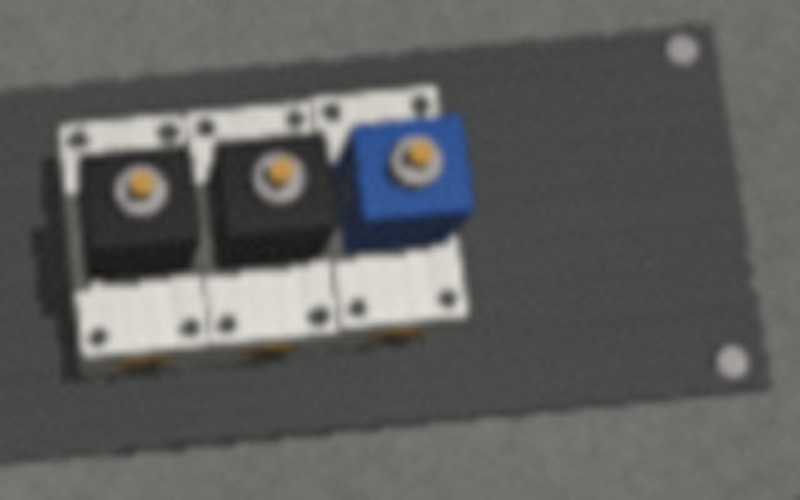

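View pics/scc3.png

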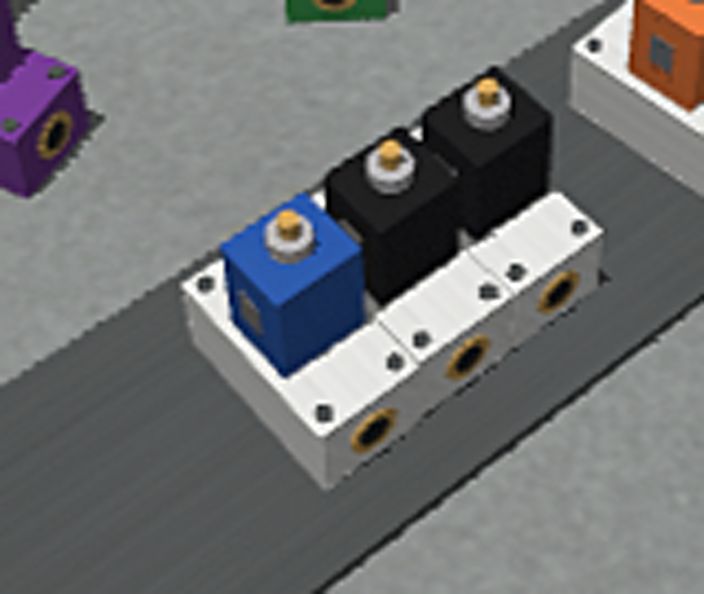

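Both crops show the blue valve flush, square and in line (blue end edges at (437,86) and (467,318) continue the bank's). Orange has not moved and the gripper is clear, so I'll hand in.

```bash
python3 - <<'E'
from h import *
v,r=fit([("top",[0,1,2,3],crop([[315,98],[437,86],[467,318],[340,330]],5,[310,115]))],90,48,[597,-123,.1])
t=.109;d=v[:2]-[587.74,-51.86];c,s=np.cos(t),np.sin(t)
print("rel",c*d[0]+s*d[1],-s*d[0]+c*d[1],v[2]-t)
a,b=[cv2.imread(f"pics/top{i}.png")[130:200,240:305].astype(int) for i in(0,3)];print("orange diff",abs(a-b).max())
workorder.sign_off();print(env.read_state()["time_s"])
E
```

```text
rel 1.041101397381234 -72.18092664563291 -0.0097980570349918
orange diff 15
the job is handed in; nothing more can be done
the job is handed in; nothing more can be done
```

The blue valve is now flush against the −y side of the bank, upright and released, and the job was handed in at about 8.4 s of the 29 s allowed. I gripped the coil across x, lifted it 6 mm, turned it square about 12 mm short of the bank, and lowered it onto the plate. I then slid it until the force stop tripped, opened the gripper and backed the arm away.

**Position:** measured in the top picture after release, in the bank's frame, x is about +1 mm, y about −72.2 mm and the angle about −0.01 rad. All three are well inside tolerance, and both cameras show it upright and in line. I did not measure height or tilt as numbers.

**Orange valve:** it looks unmoved. The largest pixel difference around it between the first and last pictures was 15 grey levels out of 255, and I did not fit its position.

**Disagreement:** at the start the two cameras gave positions about 3.5 mm apart in x. The offset was the same for the bank and the blue valve, so it did not affect the blue valve's position relative to the bank. The sign-off gave no verdict.

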